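# Hold the hand lens over a book's label

## Robot

A 7-joint arm with a two-finger parallel gripper is mounted at the origin on the work surface. World frame = base frame: x ahead of the robot, y to its left, z up, the work surface at z = 0. Lengths are in m, angles in rad, forces in N, time in s.
With the tool pointing down it reaches from about 0.4 to 0.875 m from the base axis. Payload 19.3 kg.
Tool frame: the origin (TCP) lies on the centre line of the jaws, within the pads' length; the fingertips stand 14 mm ahead of it and the grasp point (between the pads) lies 5 mm behind it; x points along the fingers, y is the direction in which the jaws open and shut, and the axes are right-handed (so a half turn about x gives the same grasp; the last joint's range is limited). The gripper opens to 85 mm and grips with 20 to 120 N. Pads are 22 mm wide; open, the fingers measure 114 mm over their backs; the gripper's body (76 mm by 85 mm) begins 54 mm behind the grasp point. The pads swing forward as they close: fully open they stand 13 mm farther back than shut.
Start: joints at [-0.07, 0.521, -0.036, 1.599, 0.021, 1.021, -0.113], TCP at [0.625, -0, 0.217] pointing down, gripper open.
Joint ranges: [-2.91, 2.91], [-0.3, 2.13], [-1.5, 1.42], [0.17, 2.43], [-1.26, 4.41], [0.16, 1.93], [-2.52, 2.52]. Speed limits (rad/s): [1.89, 1.89, 2.39, 2.39, 3.01, 3.01, 3.01].

## Interface

Orientations are given as [roll, pitch, yaw] about the fixed x, y, z axes, in that order (R = Rz(yaw) Ry(pitch) Rx(roll)).
In Python, from workcell import monitor, optics, bot gives the robot as it stands.
- The arm moves only by the tool arm_command, never from a script. Its arguments are lists of equal length, an entry for each row: "delta_pos": the shift along the tool's x, y, z as a fraction of full scale, a list of three; "rotation": the turn, a rotation vector about the tool's x, y, z as a fraction of full scale, a list of three. In form: {"delta_pos": [[dx, dy, dz], ...], "rotation": [[wx, wy, wz], ...]}. A call has 1 to 10 rows; each row shifts and turns the pose as measured when the row begins, along the tool's axes as they then stand; what a row does not reach is not made up. Full scale, the value 1, is 30 mm for a shift and 6 degrees for a turn. A row lasts 1/10 s, in which the tool goes at most 50 mm and 8.59 degrees, less where a joint would pass 70% of its speed; a pose out of reach is approached as far as the arm can. A call with a number of a shift or a turn outside -1 to 1 is refused whole. A call with a gripper value outside its range is refused whole. "gripper" is the closure, from -1 (fully open) to 1 (shut), so that 0 is half open, set as the call begins (left out, the last holds). The fingers move at their own pace and stop on an object; "grip_force" is the grip in N (left out, the last holds). Time passes only in rows, so rows that do not move let the fingers close. It gives the time, the measured TCP pose, the force and the opening at its end, in the units of the state.
- monitor.observe(): the state, without advancing time (a new reading comes with each control period).
- optics.grab_frame(name): name is "scene" or "side" or "wrist"; returns the picture (420x560x3 uint8, red, green, blue); there is no depth.
- optics.camera_params(name): a dict with "fx", "fy", "cx", "cy" (pixels), "origin" and "rotation" of the camera in the world. Camera axes: x right, y down, z forward; pixel columns grow to the right and rows downward; lengths in m; the calibration is good to about 2 mm. A picture is of the moment at which its call begins: read the wrist's pose just before it. camera_params takes no time and is no camera call; for the wrist camera it gives the pose at the moment of the call.
- bot.job_done(): hands the job in, once; it reports no verdict.
The state is a dict: "clock": time; "qpos": joint angles; "qd": joint speeds; "joint_efforts": joint torques, N m; "position": TCP position; "tool_rot": TCP orientation; "force": force on the tool from outside, world axes, zero at the start; "moment": the same for the moment, N m; "grip_width": finger opening in m.
Only numpy, scipy, OpenCV 4.12 (cv2) and the standard library are available. Lean on these libraries where they do the work, as an engineer would, in place of code of your own. Each camera call takes 0.05 s, during which the arm holds its last target. There are 200 camera calls.

## Task

The conservator wants to study the paper label on the cover of the book. Draw the large hand lens out of its socket in the slanted tool block by its handle, turn it so that the glass lies level and hold it centred over the label, the glass about 100 mm above the cover. Finish while still holding it there, steady; keep fingers off the glass and its rim, touch nothing to the book, and leave the other tools and everything else where they are.

Things in the scene. Friction and masses are not known exactly. Their poses are not given: they have to be found in the camera images.
- stand: fixed beech tool block left or right of the book, 280 mm wide (y), 120 deep, 95 high. Origin: centre of its underside, z up. Three sockets 90 mm apart along y; any tool may be in any socket. Socket axis, bottom to mouth: (0.643, 0, 0.766) in this frame, so tools lean 50 degrees above level towards the block's +x
- socket1 (a point): centre of the middle socket's mouth, at (0.018, 0, 0.082) in the block's frame, axes as the block's. Each socket is a rectangular hole 60 mm deep; the block's face round the mouths is square to the socket axis and 40 mm across
- lens: the large hand lens, about 0.14 kg: flat black handle 118 mm long, 18 wide (y), 14 thick (z), a 10 mm neck, then the round steel-rimmed glass. Origin: centre of the handle's butt end; x along the handle to the glass, z square to the glass. At the start x points up the socket axis, 60 mm of handle is in the socket with 1 to 2 mm of play and 58 mm is bare up to the neck
- lens_glass: the glass and rim of the large hand lens, rigidly part of it: a disc 92 mm across, 10 mm thick. Origin: centre of the glass, 174 mm from the butt end; axes as lens (z square to the flat of the glass)
- lens_small: the small hand lens in another socket of the block: the same handle, but only 58 mm over the rim. Origin and axes as for the large lens. Leave it in its socket
- brush: flat paste brush in the remaining socket: wooden handle 118 x 18 x 14 mm, steel ferrule and 36 mm wide bristles, 185 mm long in all. Origin: butt end of its handle; x along the handle to the bristles. Leave it in its socket
- book: closed book lying flat, tan cover, brown spine strip and red page edges, 210 mm (x) by 155 mm (y), 56 mm thick, 1.5 kg, loose. Origin: centre of its underside, z up
- label (a point): centre of the cream paper label (38 mm in x by 52 mm in y) on the book's upper cover, 56 mm above the table; axes as the book's, z up
- spool: reel of linen thread standing on end, 38 mm across, 52 mm high; origin centre of its underside. Bystander
- dish: low round glass dish, 90 mm across, 16 mm high; origin centre of its underside. Bystander
- bottle: capped amber bottle, 52 mm across, 115 mm high; origin centre of its underside. Bystander
- jar: jar with a black lid, 66 mm across, 75 mm high; origin centre of its underside. Bystander
- weight: leather-covered weight, 85 x 55 x 34 mm, 1 kg; origin centre of its underside. Bystander
- folder: bone folder lying flat, 162 x 24 x 5 mm; origin under the middle of its blade. Bystander
- clip: black bulldog clip, 41 mm wide, 16 mm high; origin centre of its underside. Bystander
There are look-alikes about, which are no part of the job. Of the things that look like the brush, the smaller one is meant.

How it is judged:
By the outcome, as a careful person would: the job done as asked, in the order asked, and still so for the second after the job is handed in, while the arm keeps its last pose, push and grip.
It also fails if it takes over 40 s, if anything falls off the work surface, if the arm or the gripper's body presses on something with over 40 N, if the wrist force passes 120 N, or if a joint passes its speed limit or range.

## Working session

There is one attempt and no reset: what is moved stays moved. The work goes in short steps, Python scripts to look and compute and a tool call to move; the robot and the scene stay as the last step left them, time stands still between calls to the robot, and variables do not carry over. Pictures are saved under pics/ and viewed, about 8 in all and at most 12, crops included, and the job is handed in when it is done.

Besides the shell and the picture viewer there is one more tool, called after ">>>" in YAML: its name, and indented under it one key for each argument. arm_command: Moves the arm, as the interface text tells. Its arguments: {"type":"object","properties":{"delta_pos":{"type":"array","items":{"type":"array","items":{"type":"number"}}},"rotation":{"type":"array","items":{"type":"array","items":{"type":"number"}}},"gripper":{"type":"number"},"grip_force":{"type":"number"}},"required":["delta_pos","rotation"]}

```bash
mkdir -p pics
python3 - <<'E'
from workcell import monitor, optics, bot
import cv2,numpy as np
for n in("scene","side"):
    im=optics.grab_frame(n); cv2.imwrite(f"pics/{n}0.png",im[:,:,::-1]); p=optics.camera_params(n)
    print(n,{k:np.round(v,4).tolist() for k,v in p.items()})
s=monitor.observe();print(s['position'],s['tool_rot'],s['clock'],s['grip_width'])
E
```

```text
scene {'fx': 426.2066, 'fy': 426.2066, 'cx': 281.1174, 'cy': 207.5273, 'origin': [1.2136, -0.2309, 0.89], 'rotation': [-2.3807, -0.0147, 1.263]}
side {'fx': 394.7589, 'fy': 394.7589, 'cx': 280.3417, 'cy': 205.9777, 'origin': [0.1794, 0.8871, 0.7471], 'rotation': [-2.1434, -0.0181, -2.7404]}
[ 6.24682168e-01 -3.18562593e-05  2.16685272e-01] [-1.51069948  1.56977773 -3.08152846] 0.1 0.08542209122627245
```

View pics/scene0.png

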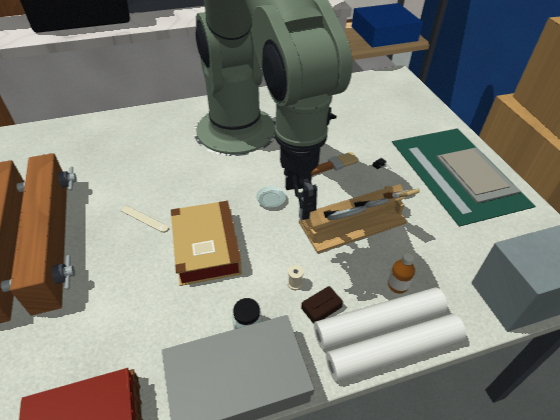

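View pics/side0.png

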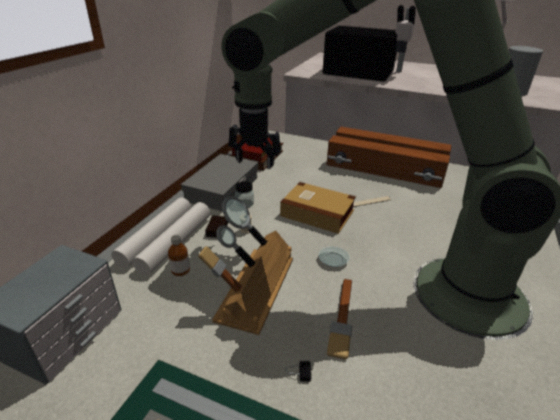

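The scene view shows the book at (205,242) with its label at (203,247), and the block at (355,215). The side view shows the tools leaning away from the robot: the big glass at (237,210), a smaller glass at (228,237) and the brush at (212,265). The large brush lying at (340,320) is a decoy. I'll check the lenses in an enlarged crop.

```bash
python3 - <<'E'
import cv2,numpy as np
a=cv2.imread("pics/side0.png")[160:340,170:310]; b=cv2.imread("pics/scene0.png")[165:265,285:435]
a=cv2.resize(a,None,fx=3.3,fy=3.3,interpolation=2)[:594]
cv2.imwrite("pics/c1.png",a)
b=cv2.resize(b,None,fx=5,fy=5,interpolation=2)
cv2.imwrite("pics/c2.png",b)
E
cat > h.py <<'E'
import numpy as np,cv2
from scipy.spatial.transform import Rotation as R
from workcell import monitor, optics, bot
def cam(n):
    p=optics.camera_params(n); return p,R.from_euler('xyz',p['rotation']).as_matrix(),np.array(p['origin'])
def ray(n,u,v,c=None):
    p,M,o=c or cam(n); d=M@[(u-p['cx'])/p['fx'],(v-p['cy'])/p['fy'],1]; return o,d/np.linalg.norm(d)
def onz(n,u,v,z,c=None):
    o,d=ray(n,u,v,c); return o+d*(z-o[2])/d[2]
def tri(rs):
    A=sum(np.eye(3)-np.outer(d,d) for o,d in rs); b=sum((np.eye(3)-np.outer(d,d))@o for o,d in rs)
    x=np.linalg.solve(A,b); return x,[round(1e3*np.linalg.norm(np.cross(x-o,d)),1) for o,d in rs]
def proj(n,X,c=None):
    p,M,o=c or cam(n); q=(np.atleast_2d(X)-o)@M; return np.c_[q[:,0]/q[:,2]*p['fx']+p['cx'],q[:,1]/q[:,2]*p['fy']+p['cy']]
E
python3 -c "
import numpy as np
p=__import__('h')
print(p.cam('scene')[1]); print(p.onz('scene',203,247,.056),p.onz('side',307,195,.056))"
```

```text
[[ 0.30294004  0.69323551 -0.65395096]
 [ 0.95289607 -0.20974497  0.2190802 ]
 [ 0.01471125 -0.68951546 -0.72412154]]
[ 0.53298156 -0.20455408  0.056     ] [ 0.53119289 -0.20557818  0.056     ]
```

View pics/c1.png

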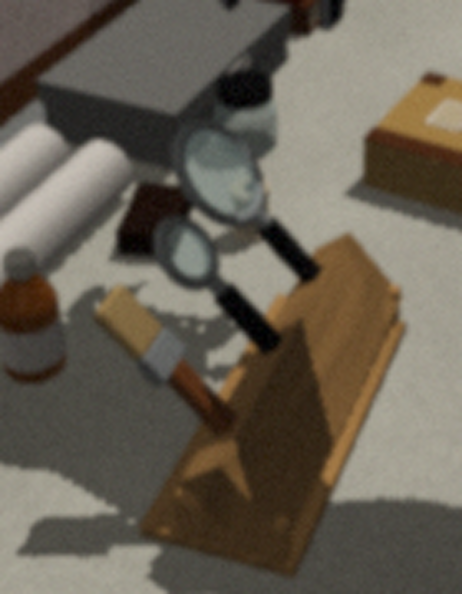

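View pics/c2.png

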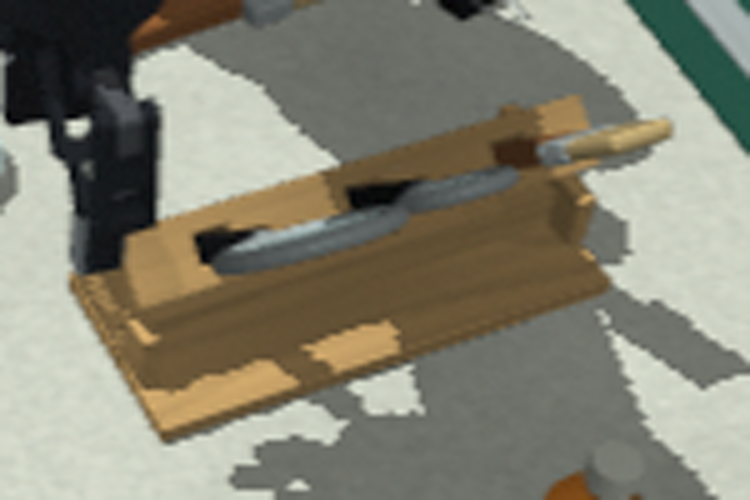

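Confirmed: the large lens is in the block's −y socket (side glass about (237,212), scene about (348,213)). The smaller rim is in the middle socket and the brush in the +y one. Next I'll measure the block and the lens.

Run:
```python
from h import *
np.set_printoptions(precision=4,suppress=True)
A=onz('scene',318,252.6,0.0);B=onz('scene',299.4,222,.0);C=onz('scene',406.4,222.6,0.0)
D=onz('side',213,321,0.);E=onz('side',258.8,334,0.)
print(A,B,C,D,E,[np.linalg.norm(x) for x in(A-B,A-C,D-E)])
g=cv2.imread("pics/side0.png")
yv=C-A; yaw=np.arctan2(-yv[0],yv[1]); print('yaw',np.degrees(yaw), np.degrees(np.arctan2(*(D-E)[[1,0]])))
c=(B+C)/2; c2=((D+B)/2+(C+B)/2)/2; print('centre',c,(E+A)/2)
Rs=R.from_euler('z',yaw).as_matrix(); ax=Rs@[.643,0,.766]
for nm,cc in(('scene',c),('side',(E+A)/2)):
  m=cc+Rs@np.array([.018,-.09,.082]); pts=np.array([m,m+ax*.058,m+ax*.114, m+ax*.114+Rs@[0,.046,0],m+ax*.114-Rs@[0,.046,0],m+ax*.160])
  for n in('scene','side'): print(n,proj(n,pts).round(1).tolist())
  print(pts[:3])
# label & book masks
for n in('scene','side'):
  im=cv2.imread(f"pics/{n}0.png"); hsv=cv2.cvtColor(im,cv2.COLOR_BGR2HSV)
  x0,y0,x1,y1=(185,232,225,265) if n=='scene' else (293,184,322,204)
  sub=hsv[y0:y1,x0:x1]; m=((sub[...,1]<115)&(sub[...,2]>(170 if n=='scene' else 110))).astype(np.uint8)
  k,l,st,ce=cv2.connectedComponentsWithStats(m); i=1+st[1:,4].argmax(); u=ce[i]+[x0,y0]; print(n,st[i],u,onz(n,*u,.056))
```

```text
[0.5935 0.0815 0.    ] [0.4779 0.0703 0.    ] [0.5673 0.3572 0.    ] [0.5677 0.3503 0.    ] [0.4508 0.3405 0.    ] [np.float64(0.11616587988370113), np.float64(0.27692784976131796), np.float64(0.11725593477556143)]
yaw 5.427788100784653 4.79463860671808
centre [0.5226 0.2138 0.    ] [0.5222 0.211  0.    ]
scene [[330.3, 215.9], [339.2, 214.1], [348.7, 212.1], [365.9, 206.6], [331.1, 217.6], [357.4, 210.3]]
side [[260.0, 243.0], [246.7, 227.1], [233.5, 211.2], [226.3, 220.7], [240.2, 202.4], [222.4, 197.9]]
[[0.5491 0.1259 0.082 ]
 [0.5862 0.1294 0.1264]
 [0.622  0.1328 0.1693]]
scene [[329.3, 216.0], [338.1, 214.2], [347.6, 212.2], [364.7, 206.7], [329.9, 217.8], [356.1, 210.4]]
side [[260.6, 242.5], [247.3, 226.5], [234.2, 210.8], [227.0, 220.2], [240.8, 202.0], [223.1, 197.5]]
[[0.5486 0.1231 0.082 ]
 [0.5857 0.1266 0.1264]
 [0.6216 0.1301 0.1693]]
scene [  6   8  25  16 300] [202.7667 247.4667] [ 0.5343 -0.2054  0.056 ]
side [  6   6  17  10 116] [306.5948 194.4483] [ 0.5337 -0.2084  0.056 ]
```

```bash
cat >> h.py <<'E'
YAW=np.radians(5.2); RS=R.from_euler('z',YAW)
def now():
    s=monitor.observe(); return np.array(s['position']),R.from_euler('xyz',s['tool_rot']),s
def plan(tp,tr,n):
    "rows (fractions) in tool axes from the measured pose to the target, n equal parts"
    p,r,s=now(); rv=(r.inv()*tr).as_rotvec(); print('turn deg',np.degrees(rv).round(1),'shift mm',(r.inv().apply(tp-p)*1e3).round(1))
    P,Q,W=p,r,[]
    for i in range(1,n+1):
        q=r*R.from_rotvec(rv*i/n); t=p+(tp-p)*i/n
        W.append((Q.inv().apply(t-P)/.03).round(2).tolist()); P,Q=t,q
    print('pos',W); print('rot',(rv/n/np.radians(6)).round(2).tolist())
def toolrot(lean,sgn=1,yaw=YAW):
    "tool x leaned forward by lean deg from down; tool y = sgn*block y"
    l=np.radians(lean); x=np.array([np.sin(l),0,-np.cos(l)]); y=np.array([0,sgn,0.]); 
    return R.from_euler('z',yaw)*R.from_matrix(np.c_[x,y,np.cross(x,y)])
E
python3 - <<'E'
from h import *
np.set_printoptions(precision=3,suppress=True)
p,r,s=now(); print(r.as_matrix(),s['force'])
x,e=tri([ray('scene',347.3,212.7),ray('side',237.3,212)]);print('glass',x,e)
# rim ends scene +handle at mouth
print('handle side/scene',tri([ray('scene',330,214),ray('side',264,243)]))
sg=np.sign(r.as_matrix()[1,1])
plan(np.array([.47,.03,.28]),toolrot(50,sg),10)
E
```

```text
[[-0.001  1.    -0.   ]
 [-0.    -0.    -1.   ]
 [-1.    -0.001  0.   ]] [-1.009 -0.66   0.305]
glass [0.616 0.129 0.165] [np.float64(3.3), np.float64(3.3)]
handle side/scene (array([0.54 , 0.126, 0.083]), [np.float64(3.1), np.float64(3.1)])
turn deg [78.9 40.4 36.9] shift mm [ -63.2 -154.7  -30. ]
pos [[-0.21, -0.52, -0.1], [-0.24, -0.51, -0.05], [-0.27, -0.5, 0.01], [-0.3, -0.47, 0.05], [-0.34, -0.44, 0.09], [-0.37, -0.41, 0.13], [-0.41, -0.36, 0.15], [-0.44, -0.31, 0.17], [-0.47, -0.26, 0.18], [-0.5, -0.2, 0.17]]
rot [1.32, 0.67, 0.61]
```

Run:
```python
from h import *
plan(np.array([.47,.03,.28]),toolrot(50,-1),18)
```

```text
turn deg [78.9 40.4 36.9] shift mm [ -63.2 -154.7  -30. ]
pos [[-0.12, -0.29, -0.06], [-0.13, -0.29, -0.04], [-0.13, -0.28, -0.02], [-0.14, -0.28, -0.01], [-0.15, -0.27, 0.01], [-0.16, -0.27, 0.02], [-0.17, -0.26, 0.04], [-0.19, -0.25, 0.05], [-0.2, -0.24, 0.06], [-0.21, -0.23, 0.07], [-0.22, -0.21, 0.08], [-0.23, -0.2, 0.09], [-0.24, -0.18, 0.09], [-0.25, -0.17, 0.1], [-0.26, -0.15, 0.1], [-0.27, -0.13, 0.1], [-0.28, -0.12, 0.1], [-0.28, -0.1, 0.09]]
rot [0.73, 0.37, 0.34]
```

>>> arm_command:
  delta_pos:
    - [-0.12,-0.29,-0.06]
    - [-0.13,-0.29,-0.04]
    - [-0.13,-0.28,-0.02]
    - [-0.14,-0.28,-0.01]
    - [-0.15,-0.27,0.01]
    - [-0.16,-0.27,0.02]
    - [-0.17,-0.26,0.04]
    - [-0.19,-0.25,0.05]
    - [-0.2,-0.24,0.06]
    - [-0.21,-0.23,0.07]
  rotation:
    - [0.73,0.37,0.34]
    - [0.73,0.37,0.34]
    - [0.73,0.37,0.34]
    - [0.73,0.37,0.34]
    - [0.73,0.37,0.34]
    - [0.73,0.37,0.34]
    - [0.73,0.37,0.34]
    - [0.73,0.37,0.34]
    - [0.73,0.37,0.34]
    - [0.73,0.37,0.34]
  gripper: -0.2

```text
clock: 1.1
position: [0.535, 0.0179, 0.2496]
tool_rot: [2.807, 1.046, 0.422]
force: [0.7, -0.3, 0.2]
grip_width: 0.0512
```

Run:
```python
from h import *
print(now()[2]['qpos'].round(2) if 1 else 0)
plan(np.array([.47,.03,.28]),toolrot(50,-1),10)
```

```text
[ 0.09  0.16 -0.12  2.2  -0.55  0.34 -0.36]
turn deg [33.5 17.7 15.6] shift mm [-53.5 -46.   17.7]
pos [[-0.18, -0.15, 0.06], [-0.18, -0.14, 0.06], [-0.19, -0.14, 0.06], [-0.2, -0.13, 0.07], [-0.2, -0.12, 0.07], [-0.21, -0.11, 0.07], [-0.21, -0.1, 0.07], [-0.22, -0.09, 0.07], [-0.22, -0.08, 0.06], [-0.22, -0.07, 0.06]]
rot [0.56, 0.29, 0.26]
```

Run:
```python
from h import *
plan(np.array([.52,.06,.23]),toolrot(50,-1),8)
```

```text
turn deg [33.5 17.7 15.6] shift mm [ 18.8 -44.3  -8.3]
pos [[0.08, -0.18, -0.03], [0.07, -0.19, -0.02], [0.07, -0.19, -0.0], [0.06, -0.19, 0.02], [0.05, -0.19, 0.03], [0.04, -0.19, 0.05], [0.04, -0.19, 0.06], [0.03, -0.19, 0.08]]
rot [0.7, 0.37, 0.32]
```

>>> arm_command:
  delta_pos:
    - [0.08,-0.18,-0.03]
    - [0.07,-0.19,-0.02]
    - [0.07,-0.19,0.0]
    - [0.06,-0.19,0.02]
    - [0.05,-0.19,0.03]
    - [0.04,-0.19,0.05]
    - [0.04,-0.19,0.06]
    - [0.03,-0.19,0.08]
  rotation:
    - [0.7,0.37,0.32]
    - [0.7,0.37,0.32]
    - [0.7,0.37,0.32]
    - [0.7,0.37,0.32]
    - [0.7,0.37,0.32]
    - [0.7,0.37,0.32]
    - [0.7,0.37,0.32]
    - [0.7,0.37,0.32]

```text
clock: 1.9
position: [0.5254, 0.0304, 0.2596]
tool_rot: [2.953, 0.914, 0.261]
force: [0.4, -0.1, 0.2]
grip_width: 0.0512
```

Run:
```python
from h import *
s=now()[2]; print(s['qpos'].round(2))
im=optics.grab_frame('wrist'); cv2.imwrite('pics/w1.png',im[:,:,::-1]); c=cam('wrist'); print(c)
np.set_printoptions(precision=3,suppress=True)
m=np.array([.5488,.1245,.082]); ax=RS.apply([.643,0,.766]); print(proj('wrist',[m,m+ax*.058,m+ax*.114],c))
plan(np.array([.52,.06,.23]),toolrot(50,-1),3)
```

```text
[-0.65  0.08  0.58  2.37 -1.22  0.16 -0.04]
({'fx': 359.86352067909263, 'fy': 359.86352067909263, 'cx': 280.15555117907525, 'cy': 209.0028880939215, 'origin': array([0.48904187, 0.0365596 , 0.43094687]), 'rotation': array([-2.8078631 , -0.11548068, -1.15958381])}, array([[ 0.39705873, -0.85097641,  0.34377829],
       [-0.91053158, -0.41226477,  0.03114481],
       [ 0.11522418, -0.32538731, -0.93853422]]), array([0.48904187, 0.0365596 , 0.43094687]))
[[181.103 236.123]
 [191.001 185.508]
 [202.397 127.225]]
turn deg [17.8 11.7  8. ] shift mm [ 25.  -31.7  10.6]
pos [[0.28, -0.35, 0.12], [0.25, -0.35, 0.17], [0.22, -0.34, 0.22]]
rot [0.99, 0.65, 0.44]
```

View pics/w1.png

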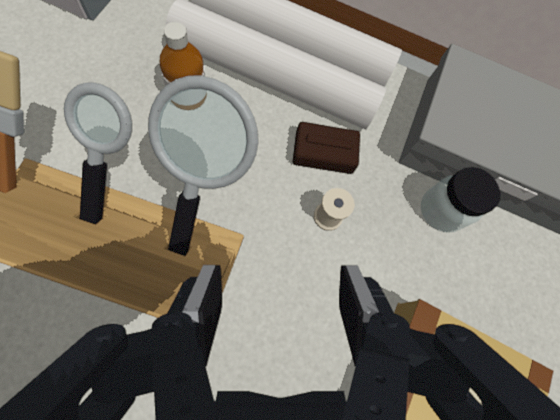

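The wrist view shows the large lens with its glass at (203,131) and handle from (190,196) to (181,250), close to the prediction. The arm is against limits on j5 and j6, so I'll model the kinematics and choose a better wrist branch.

Run:
```python
from h import *
from scipy.optimize import least_squares
np.set_printoptions(precision=4,suppress=True)
p,r,s=now()
Q=[[-0.07,0.521,-0.036,1.599,0.021,1.021,-0.113],[0.09,0.16,-0.12,2.2,-0.55,0.34,-0.36],s['qpos']]
P=[[.6247,0,.2167],[.535,.0179,.2496],p]; O=[R.from_euler('xyz',a) for a in([-1.5107,1.5698,-3.0815],[2.807,1.046,.422])]+[r]
# sign search for rotations
import itertools
best=[]
def rots(q,sg):
    out=[];M=R.identity()
    for i,a in enumerate('zyzyzyz'):
        M=M*R.from_euler(a,sg[i]*q[i]); out.append(M)
    return out
for sg in itertools.product([1,-1],repeat=7):
    T=[rots(q,sg)[-1].inv()*o for q,o in zip(Q,O)]
    best.append((max((T[2].inv()*t).magnitude() for t in T[:2]),sg,T[2].as_matrix()))
best.sort(key=lambda t:t[0]); 
for b in best[:2]: print(b[:2]); 
print(best[0][2])
sg=best[0][1]
# position linear: d1 z + offsets: after j2 frame (x,z), after j4 (x,z), after j6 (x,z)
A=[];B=[]
for q,x in zip(Q,P):
    f=rots(q,sg); cols=[np.array([0,0,1.]),f[1].as_matrix()[:,0],f[1].as_matrix()[:,2],f[3].as_matrix()[:,2],f[6].as_matrix()[:,2]]
    A.append(np.array(cols).T);B.append(x)
A=np.vstack(A);B=np.hstack(B); sol,res,_,sv=np.linalg.lstsq(A,B,rcond=None); print(sol,sv,(A@sol-B)*1e3)
A=A[:,[0,2,3,4]];sol,res,_,sv=np.linalg.lstsq(A,B,rcond=None); print(sol,sv,(A@sol-B)*1e3)
```

```text
(0.0023250875842682744, (-1, 1, -1, 1, -1, 1, -1))
(0.14627983636963415, (1, 1, 1, 1, -1, 1, -1))
[[-0. -1.  0.]
 [ 0.  0. -1.]
 [ 1. -0.  0.]]
[ 0.3729 -0.0022  0.4582  0.4722  0.2865] [3.2634 1.9673 0.5811 0.3517 0.1359] [  1.5172  60.9484  21.8409  -0.6423  50.0355  -6.6753 -21.0149  41.3051
 -15.1656]
[0.3749 0.4542 0.4722 0.2838] [3.1455 1.3564 0.4832 0.1813] [  1.3834  60.9391  21.9384  -0.3728  49.3523  -6.6904 -21.1431  42.0061
 -15.2479]
```

Run:
```python
from h import *
np.set_printoptions(precision=4,suppress=True)
p,r,s=now()
Q=[[-0.07,0.521,-0.036,1.599,0.021,1.021,-0.113],[0.09,0.16,-0.12,2.2,-0.55,0.34,-0.36],s['qpos']]
P=[[.6247,0,.2167],[.535,.0179,.2496],p]
def rots(q):
    out=[];M=R.identity()
    for i,a in enumerate('zyzyzyz'):
        M=M*R.from_euler(a,(-1)**(i+1)*q[i]); out.append(M.as_matrix())
    return out
A=[]
for q in Q:
    f=rots(q); A.append(np.array([[0,0,1.],f[1][:,2],f[3][:,2],f[6][:,2],f[1][:,1],f[3][:,1],f[5][:,1]]).T)
A=np.vstack(A);B=np.hstack(P)
for idx in ([0,1,2,3,4],[0,1,2,3,5],[0,1,2,3,6],[0,1,2,3,4,5],range(7)):
    a=A[:,list(idx)]; sol=np.linalg.lstsq(a,B,rcond=None)[0]; print(list(idx),sol,((a@sol-B)*1e3).round(1))
```

```text
[0, 1, 2, 3, 4] [ 0.293   0.5409  0.4176  0.3253 -0.0568] [  2.2   2.1   2.3 -11.2  -1.8  -0.2   8.1   7.3  -2.1]
[0, 1, 2, 3, 5] [ 0.3333  0.5252  0.4203  0.352  -0.0585] [-1.4  0.3 -0.3  7.2  2.  -1.6 -5.9 -2.6  1.9]
[0, 1, 2, 3, 6] [ 0.4159  0.5235  0.421   0.4173 -0.0692] [  0.3 -10.3  16.3  11.7  14.7  -3.1 -18.7  36.9 -13.2]
[0, 1, 2, 3, 4, 5] [ 0.3166  0.5327  0.4183  0.3427 -0.0224 -0.0365] [-0.  -0.1  0.3  0.1 -0.4 -0.9 -0.1  0.5  0.6]
[0, 1, 2, 3, 4, 5, 6] [ 0.3159  0.5326  0.4184  0.342  -0.0225 -0.0368  0.0006] [-0.   0.1  0.2  0.  -0.4 -0.9 -0.   0.3  0.7]
```

```bash
cat >> h.py <<'E'
from scipy.optimize import least_squares
LO=np.array([-2.91,-.3,-1.5,.17,-1.26,.16,-2.52]);HI=np.array([2.91,2.13,1.42,2.43,4.41,1.93,2.52])
def fk(q):
    f=[];M=np.eye(3)
    for i in range(7):
        a=(-1)**(i+1)*q[i];c,s=np.cos(a),np.sin(a)
        M=M@(np.array([[c,-s,0],[s,c,0],[0,0,1]]) if i%2==0 else np.array([[c,0,s],[0,1,0],[-s,0,c]])); f.append(M)
    pos=.3166*np.array([0,0,1])+.5327*f[1][:,2]+.4183*f[3][:,2]+.3427*f[6][:,2]-.0224*f[1][:,1]-.0365*f[3][:,1]
    return pos,f[6]@np.array([[0,-1,0],[0,0,-1],[1,0,0.]])
def ik(tp,tr,q0,w=.02,m=.05):
    Rt=tr.as_matrix()
    def g(q):
        p,M=fk(q); return np.r_[(p-tp)*10,(R.from_matrix(Rt.T@M).as_rotvec())*3,w*(q-q0)]
    s=least_squares(g,np.clip(q0,LO+m+.01,HI-m-.01),bounds=(LO+m,HI-m)); e=g(s.x)
    return s.x,np.linalg.norm(e[:3])*100,np.degrees(np.linalg.norm(e[3:6])/3)
E
python3 - <<'E'
from h import *
np.set_printoptions(precision=2,suppress=True)
ax=RS.apply([.643,0,.766]);lz=RS.apply([-.766,0,.643])
m=np.array([.547,.126,.082]); g=m+ax*.032
rng=np.random.default_rng(0)
seeds=[np.array([0,.5,0,1.6,0,1,0])]+[LO+(HI-LO)*rng.random(7) for _ in range(14)]
for lean in (50,35,20,5):
  for sg in(1,-1):
    T=toolrot(lean,sg); tx=T.as_matrix()[:,0]; best=None
    for sd in seeds:
      q,ep,er=ik(g+tx*.005,T,sd,.003)
      if ep<3 and er<2:
        mg=np.min(np.minimum(q-LO,HI-q)); 
        if best is None or mg>best[0]: best=(mg,q)
    print(lean,sg,best)
E
```

```text
50 1 None
50 -1 None
35 1 (np.float64(0.14150609380514778), array([ 0.29,  0.68, -0.95,  2.29,  1.93,  0.75, -0.49]))
35 -1 (np.float64(0.11751651147317332), array([-0.19,  0.52, -0.31,  2.31,  2.22,  0.43,  2.22]))
20 1 (np.float64(0.3073826221217075), array([ 0.45,  0.8 , -1.19,  2.08,  1.38,  0.87,  0.13]))
20 -1 (np.float64(0.1203710278454094), array([-0.83,  0.59,  0.62,  2.14, -1.02,  0.28, -0.87]))
5 1 (np.float64(0.5161364433503853), array([-0.02,  0.59, -0.43,  1.87,  0.43,  0.68,  0.95]))
5 -1 (np.float64(0.48746460557202287), array([-0.74,  0.65,  0.58,  1.91, -0.55,  0.65, -1.31]))
```

Run:
```python
from h import *
np.set_printoptions(precision=2,suppress=True)
plan(np.array([.60,0,.28]),R.from_euler('xyz',[-1.5107,1.5698,-3.0815]),15)
ax=RS.apply([.643,0,.766])
m=np.array([.547,.126,.082]); g=m+ax*.032; L=np.array([.534,-.207,.156])
for lean in(30,25,20):
  T=toolrot(lean,1);tx=T.as_matrix()[:,0]; q=np.array([-.02,.59,-.43,1.87,.43,.68,.95])
  for nm,p in(('pre',g-tx*.1),('grasp',g),('out',g+ax*.08),('up',g+ax*.08+[0,0,.08])):
    q,ep,er=ik(p+tx*.005,T,q); print(lean,nm,q,round(ep,1),round(er,1))
  for yd in (-60,-30,0,30,60):
    Y=YAW+np.radians(yd); T2=toolrot(lean-50,1,Y); p=L-.082*np.array([np.cos(Y),np.sin(Y),0])+T2.as_matrix()[:,0]*.005
    qq,ep,er=ik(p,T2,q); print('  fin',yd,qq,round(ep,1),round(er,1))
```

```text
turn deg [-61.8 -29.1 -27. ] shift mm [ 23.1  60.5 -52.7]
pos [[0.05, 0.13, -0.12], [0.04, 0.14, -0.11], [0.03, 0.15, -0.1], [0.03, 0.16, -0.09], [0.02, 0.17, -0.08], [0.01, 0.17, -0.07], [0.0, 0.18, -0.05], [-0.0, 0.18, -0.04], [-0.01, 0.18, -0.03], [-0.02, 0.18, -0.01], [-0.02, 0.18, -0.0], [-0.03, 0.18, 0.01], [-0.03, 0.18, 0.03], [-0.04, 0.18, 0.04], [-0.04, 0.17, 0.06]]
rot [-0.69, -0.32, -0.3]
30 pre [-0.18  0.26 -0.33  2.29  1.2   0.29  0.07] 0.1 0.0
30 grasp [-0.02  0.53 -0.51  2.24  1.8   0.41 -0.45] 0.0 0.0
30 out [ 0.12  0.49 -0.65  2.07  1.31  0.46  0.11] 0.0 0.0
30 up [ 0.28  0.4  -0.83  1.99  0.98  0.57  0.45] 0.0 0.0
  fin -60 [ 0.84  0.72 -0.83  1.71  0.26  1.16  0.57] 0.0 0.0
  fin -30 [ 0.82  0.73 -0.84  1.7   0.4   1.29  0.99] 0.0 0.0
  fin 0 [ 0.8   0.72 -0.84  1.71  0.56  1.35  1.41] 0.0 0.0
  fin 30 [ 0.78  0.7  -0.84  1.74  0.73  1.32  1.84] 0.0 0.0
  fin 60 [ 0.77  0.68 -0.83  1.78  0.88  1.21  2.27] 0.0 0.0
25 pre [-0.18  0.27 -0.29  2.2   0.72  0.35  0.57] 0.0 0.0
25 grasp [-0.27  0.49 -0.16  2.18  1.32  0.21 -0.01] 0.1 0.0
25 out [-0.01  0.47 -0.47  2.01  0
[... 231 characters left out ...]
55  1.65  0.42  1.36  1.54] 0.0 0.0
  fin 30 [ 0.56  0.66 -0.55  1.71  0.62  1.29  1.93] 0.0 0.0
  fin 60 [ 0.54  0.62 -0.55  1.79  0.8   1.15  2.3 ] 0.0 0.0
20 pre [-0.07  0.3  -0.4   2.11  0.53  0.48  0.79] 0.0 0.0
20 grasp [-0.26  0.5  -0.15  2.11  0.72  0.26  0.61] 0.0 0.0
20 out [-0.11  0.47 -0.31  1.94  0.54  0.47  0.84] 0.0 0.0
20 up [-0.05  0.37 -0.39  1.85  0.41  0.64  0.98] 0.0 0.0
  fin -60 [ 0.54  0.69 -0.29  1.62 -0.14  1.27  0.96] 0.0 0.0
  fin -30 [ 0.47  0.71 -0.29  1.58  0.08  1.39  1.3 ] 0.0 0.0
  fin 0 [ 0.41  0.7  -0.29  1.6   0.3   1.39  1.66] 0.0 0.0
  fin 30 [ 0.35  0.66 -0.29  1.68  0.52  1.29  2.  ] 0.0 0.0
  fin 60 [ 0.32  0.61 -0.29  1.79  0.74  1.11  2.32] 0.0 0.0
```

>>> arm_command:
  delta_pos:
    - [0.05,0.13,-0.12]
    - [0.04,0.14,-0.11]
    - [0.03,0.15,-0.1]
    - [0.03,0.16,-0.09]
    - [0.02,0.17,-0.08]
    - [0.01,0.17,-0.07]
    - [0.0,0.18,-0.05]
    - [0.0,0.18,-0.04]
    - [-0.01,0.18,-0.03]
    - [-0.02,0.18,-0.01]
  rotation:
    - [-0.69,-0.32,-0.3]
    - [-0.69,-0.32,-0.3]
    - [-0.69,-0.32,-0.3]
    - [-0.69,-0.32,-0.3]
    - [-0.69,-0.32,-0.3]
    - [-0.69,-0.32,-0.3]
    - [-0.69,-0.32,-0.3]
    - [-0.69,-0.32,-0.3]
    - [-0.69,-0.32,-0.3]
    - [-0.69,-0.32,-0.3]

```text
clock: 2.95
position: [0.5727, 0.0119, 0.2702]
tool_rot: [2.601, 1.358, 0.699]
force: [-0.5, -0.3, 0.4]
grip_width: 0.0513
```

Run:
```python
from h import *
print(now()[2]['qpos'].round(2), fk(now()[2]['qpos'])[0]-now()[0])
plan(np.array([.56,0,.28]),toolrot(0,1),20)
```

```text
[-0.58  0.37  0.7   1.85 -0.49  0.91  0.03] [-0.00018569  0.00152914 -0.00055668]
turn deg [-113.7   -0.5  -14.4] shift mm [-13.2  -6.8  13.2]
pos [[-0.02, -0.01, 0.02], [-0.02, -0.01, 0.02], [-0.02, -0.02, 0.02], [-0.02, -0.02, 0.02], [-0.02, -0.02, 0.02], [-0.02, -0.02, 0.01], [-0.02, -0.02, 0.01], [-0.02, -0.02, 0.01], [-0.02, -0.03, 0.01], [-0.02, -0.03, 0.0], [-0.02, -0.03, 0.0], [-0.02, -0.03, -0.0], [-0.02, -0.03, -0.0], [-0.02, -0.03, -0.01], [-0.02, -0.03, -0.01], [-0.02, -0.03, -0.01], [-0.02, -0.02, -0.01], [-0.02, -0.02, -0.02], [-0.02, -0.02, -0.02], [-0.02, -0.02, -0.02]]
rot [-0.95, -0.0, -0.12]
```

>>> arm_command:
  delta_pos:
    - [-0.02,-0.02,0.02]
    - [-0.02,-0.02,0.02]
    - [-0.02,-0.02,0.02]
    - [-0.02,-0.02,0.02]
    - [-0.02,-0.02,0.02]
    - [-0.02,-0.02,0.01]
    - [-0.02,-0.02,0.01]
    - [-0.02,-0.02,0.01]
    - [-0.02,-0.03,0.01]
    - [-0.02,-0.03,0]
  rotation:
    - [-0.95,0,-0.12]
    - [-0.95,0,-0.12]
    - [-0.95,0,-0.12]
    - [-0.95,0,-0.12]
    - [-0.95,0,-0.12]
    - [-0.95,0,-0.12]
    - [-0.95,0,-0.12]
    - [-0.95,0,-0.12]
    - [-0.95,0,-0.12]
    - [-0.95,0,-0.12]

```text
clock: 3.95
position: [0.5653, 0.004, 0.2693]
tool_rot: [2.2, 1.449, 1.343]
force: [0.6, -0.0, -0.8]
grip_width: 0.0513
```

Run:
```python
from h import *
print(now()[2]['qpos'].round(2), fk(now()[2]['qpos'])[0]-now()[0])
plan(np.array([.53,0.06,.25]),toolrot(15,1),10)
plan(np.array([.53,0.06,.25]),toolrot(15,1),12)
```

```text
[-0.38  0.39  0.46  1.74 -0.34  1.05  0.93] [-0.00046889  0.00111472 -0.00061753]
turn deg [-54.9 -15.    0. ] shift mm [ 24.8   7.8 -63.9]
pos [[0.08, 0.03, -0.21], [0.08, 0.05, -0.21], [0.07, 0.07, -0.21], [0.07, 0.09, -0.2], [0.06, 0.11, -0.2], [0.06, 0.12, -0.19], [0.05, 0.14, -0.17], [0.05, 0.16, -0.16], [0.04, 0.17, -0.15], [0.04, 0.18, -0.13]]
rot [-0.92, -0.25, 0.0]
turn deg [-54.9 -15.    0. ] shift mm [ 24.8   7.8 -63.9]
pos [[0.07, 0.02, -0.18], [0.06, 0.04, -0.18], [0.06, 0.05, -0.17], [0.06, 0.06, -0.17], [0.05, 0.08, -0.17], [0.05, 0.09, -0.16], [0.05, 0.1, -0.15], [0.04, 0.11, -0.15], [0.04, 0.13, -0.14], [0.04, 0.14, -0.13], [0.03, 0.15, -0.12], [0.03, 0.16, -0.11]]
rot [-0.76, -0.21, 0.0]
```

>>> arm_command:
  delta_pos:
    - [0.08,0.03,-0.21]
    - [0.08,0.05,-0.21]
    - [0.07,0.07,-0.21]
    - [0.07,0.09,-0.2]
    - [0.06,0.11,-0.2]
    - [0.06,0.12,-0.19]
    - [0.05,0.14,-0.17]
    - [0.05,0.16,-0.16]
    - [0.04,0.17,-0.15]
    - [0.04,0.18,-0.13]
  rotation:
    - [-0.92,-0.25,0]
    - [-0.92,-0.25,0]
    - [-0.92,-0.25,0]
    - [-0.92,-0.25,0]
    - [-0.92,-0.25,0]
    - [-0.92,-0.25,0]
    - [-0.92,-0.25,0]
    - [-0.92,-0.25,0]
    - [-0.92,-0.25,0]
    - [-0.92,-0.25,0]

```text
clock: 4.95
position: [0.5275, 0.0595, 0.2452]
tool_rot: [-0.027, 1.305, 0.11]
force: [-0.1, -0.7, 0.1]
grip_width: 0.0512
```

Run:
```python
from h import *
np.set_printoptions(precision=3,suppress=True)
print(now()[2]['qpos'].round(2))
im=optics.grab_frame('wrist'); cv2.imwrite('pics/w2.png',im[:,:,::-1]); c=cam('wrist'); 
ax=RS.apply([.643,0,.766]);lz=RS.apply([-.766,0,.643])
m=np.array([.547,.126,.082]);print(proj('wrist',[m+lz*.007,m+ax*.058+lz*.007,m+ax*.114],c))
q=now()[2]['qpos'];g=m+ax*.032
for lean in(20,22,15,10):
  T=toolrot(lean,1);tx=T.as_matrix()[:,0]
  qq,ep,er=ik(g-tx*.095,T,q);print(qq,ep,er); qq,ep,er=ik(g+tx*.005,T,qq);print(qq,ep,er)
```

```text
[-0.48  0.21  0.28  2.05 -0.05  0.62  1.52]
[[353.126 164.886]
 [354.334 228.708]
 [353.609 297.843]]
[-0.679  0.297  0.338  2.136 -0.006  0.388  1.295] 0.006830501574908745 0.0033555207418845033
[-0.399  0.496  0.025  2.119  0.422  0.21   0.882] 0.10981665866369428 0.04223956112452874
[-0.723  0.288  0.376  2.175  0.009  0.328  1.273] 0.009079577331162223 0.0044721218139250505
[-0.311  0.491 -0.098  2.143  0.845  0.21   0.468] 0.1240722596193175 0.048099159212528324
[-0.606  0.33   0.285  2.039 -0.05   0.532  1.354] 0.00322084235542753 0.0015133329100199028
[-0.511  0.522  0.196  2.053 -0.095  0.323  1.395] 0.0042408030558369276 0.0012665362654571348
[-0.559  0.373  0.26   1.941 -0.087  0.67   1.402] 0.0025953217180452156 0.0008830957432598857
[-0.492  0.545  0.194  1.978 -0.132  0.461  1.441] 0.00365743212352034 0.001021748348159504
```

View pics/w2.png

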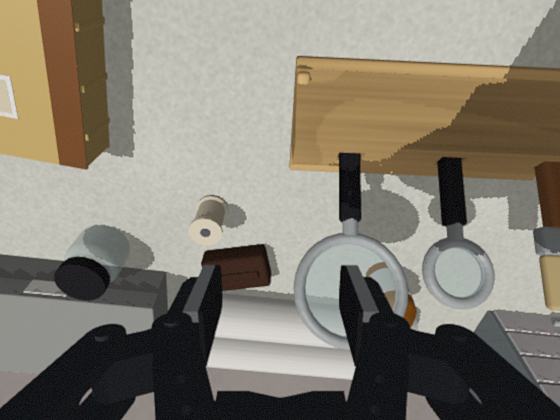

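In w2 the large lens has its mouth at (349,155), neck at (349,219) and glass centre at (350.5,290). The small lens is to its right. I'll triangulate with all views.

Run:
```python
from h import *
np.set_printoptions(precision=4,suppress=True)
c1=({'fx':359.8635,'fy':359.8635,'cx':280.1556,'cy':209.0029},np.array([[.39705873,-.85097641,.34377829],[-.91053158,-.41226477,.03114481],[.11522418,-.32538731,-.93853422]]),np.array([.48904187,.0365596,.43094687]))
c2=cam('wrist')
print(c2[2])
G=[ray('scene',347.3,212.7),ray('side',237.3,212),ray('',203,131.5,c1),ray('',350.5,290,c2)]
print('glass all',tri(G));print('w only',tri(G[2:])); print('ext',tri(G[:2]))
N=[ray('side',251,227.5),ray('',189,197,c1),ray('',349.3,219,c2)]
print('neck',tri(N),tri(N[1:]))
M=[ray('side',264.5,243.5),ray('',180.5,250,c1),ray('',348.8,154.5,c2)]
print('mouth',tri(M),tri(M[1:]))
```

```text
[0.4098 0.0442 0.3744]
glass all (array([0.6173, 0.1295, 0.1655]), [np.float64(2.6), np.float64(4.0), np.float64(2.8), np.float64(1.4)])
w only (array([0.6254, 0.1337, 0.1554]), [np.float64(0.1), np.float64(0.1)])
ext (array([0.6162, 0.1294, 0.165 ]), [np.float64(3.3), np.float64(3.3)])
neck (array([0.5755, 0.1246, 0.1244]), [np.float64(0.6), np.float64(0.6), np.float64(1.2)]) (array([0.5776, 0.1262, 0.1191]), [np.float64(0.1), np.float64(0.1)])
mouth (array([0.5369, 0.1202, 0.0793]), [np.float64(1.4), np.float64(1.2), np.float64(1.6)]) (array([0.5373, 0.1211, 0.0752]), [np.float64(1.1), np.float64(1.1)])
```

```bash
cat >> h.py <<'E'
AX=RS.apply([.643,0,.766]); G0=np.array([.564,.1235,.1005]); TG=toolrot(16,1); TX=TG.as_matrix()[:,0]
E
python3 - <<'E'
from h import *
print('tgt',G0-TX*.085)
plan(G0-TX*.085,TG,8)
E
```

```text
tgt [0.54066725 0.12137655 0.18220724]
turn deg [ 3.  -0.7 -0.3] shift mm [65.8 59.1  5.9]
pos [[0.27, 0.25, 0.02], [0.27, 0.25, 0.02], [0.27, 0.25, 0.02], [0.27, 0.25, 0.02], [0.27, 0.25, 0.02], [0.27, 0.25, 0.01], [0.27, 0.25, 0.01], [0.27, 0.25, 0.01]]
rot [0.06, -0.02, -0.01]
```

>>> arm_command:
  delta_pos:
    - [0.27,0.25,0.02]
    - [0.27,0.25,0.02]
    - [0.27,0.25,0.02]
    - [0.27,0.25,0.02]
    - [0.27,0.25,0.02]
    - [0.27,0.25,0.01]
    - [0.27,0.25,0.01]
    - [0.27,0.25,0.01]
  rotation:
    - [0.06,-0.02,-0.01]
    - [0.06,-0.02,-0.01]
    - [0.06,-0.02,-0.01]
    - [0.06,-0.02,-0.01]
    - [0.06,-0.02,-0.01]
    - [0.06,-0.02,-0.01]
    - [0.06,-0.02,-0.01]
    - [0.06,-0.02,-0.01]

```text
clock: 5.8
position: [0.5426, 0.1264, 0.1773]
tool_rot: [-0.001, 1.289, 0.078]
force: [0.6, 0.0, 0.4]
grip_width: 0.0513
```

Run:
```python
from h import *
np.set_printoptions(precision=3,suppress=True)
print(now()[2]['qpos'].round(2))
im=optics.grab_frame('wrist'); cv2.imwrite('pics/w3.png',im[:,:,::-1]); c=cam('wrist')
lz=RS.apply([-.766,0,.643]); print(proj('wrist',[G0-AX*.032+lz*.007,G0+AX*.026+lz*.007,G0+AX*.082],c), c[2])
plan(G0+TX*.005,TG,6)
```

```text
[-0.61  0.36  0.28  2.08 -0.04  0.45  1.33]
[[271.997 165.068]
 [272.016 248.02 ]
 [272.383 338.68 ]] [0.423 0.118 0.304]
turn deg [-0.6  0.1  0.2] shift mm [83.6 -5.9 -0.4]
pos [[0.46, -0.03, -0.0], [0.46, -0.03, -0.0], [0.46, -0.03, -0.0], [0.46, -0.03, -0.0], [0.46, -0.03, -0.0], [0.46, -0.03, -0.0]]
rot [-0.02, 0.0, 0.01]
```

View pics/w3.png

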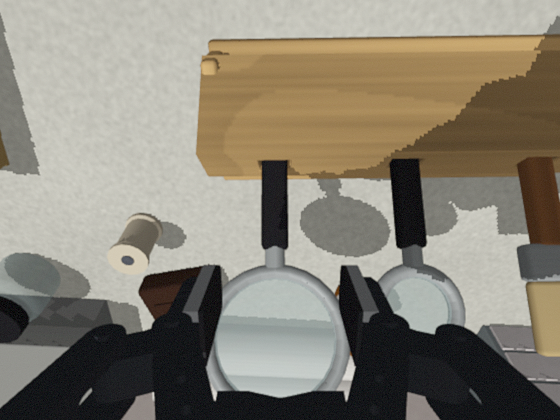

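In w3 the handle runs from (274,161) to (275,248), on the prediction within 2–3 px, and the finger gap is clear on both sides. Approaching along tool x.

>>> arm_command:
  delta_pos:
    - [0.46,-0.02,0]
    - [0.46,-0.02,0]
    - [0.46,-0.03,0]
    - [0.46,-0.02,0]
    - [0.46,-0.02,0]
    - [0.46,-0.02,0]
  rotation:
    - [-0.02,0,0]
    - [-0.02,0,0]
    - [0,0,0]
    - [0,0,0]
    - [0,0,0]
    - [0,0,0]

```text
clock: 6.45
position: [0.5673, 0.1277, 0.0935]
tool_rot: [-0.002, 1.288, 0.084]
force: [0.2, 0.2, -0.0]
grip_width: 0.0516
```

Run:
```python
from h import *
np.set_printoptions(precision=3,suppress=True)
print(now()[2]['qpos'].round(2))
plan(G0+TX*.005,TG,2)
im=[cv2.cvtColor(optics.grab_frame(n),cv2.COLOR_RGB2BGR) for n in('wrist','side')]
a=im[0]; b=cv2.resize(im[1][160:300,180:320],None,fx=3,fy=3,interpolation=2)
cv2.imwrite('pics/w4.png',cv2.resize(np.hstack([cv2.resize(a,(560,420)),b]),None,fx=.8,fy=.8,interpolation=3))
```

```text
[-0.52  0.53  0.2   2.08 -0.09  0.27  1.38]
turn deg [-0.3  0.2  0.1] shift mm [-2.8 -3.9 -1.6]
pos [[-0.05, -0.07, -0.03], [-0.05, -0.07, -0.03]]
rot [-0.02, 0.02, 0.01]
```

View pics/w4.png

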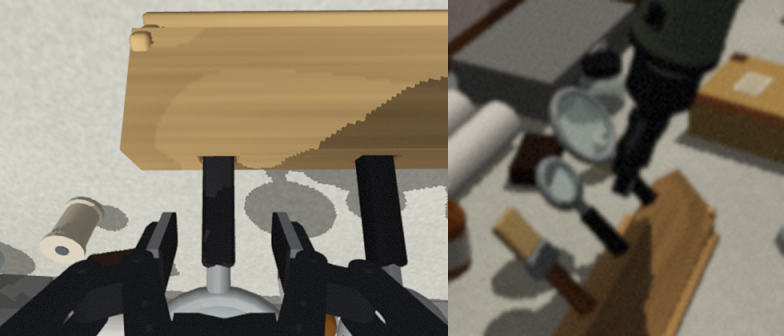

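>>> arm_command:
  delta_pos:
    - [-0.04,-0.06,-0.02]
    - [-0.03,-0.06,-0.02]
  rotation:
    - [0,0,0]
    - [0,0,0]

```text
clock: 6.75
position: [0.5652, 0.1233, 0.0943]
tool_rot: [-0.006, 1.29, 0.08]
force: [1.0, 0.5, 1.0]
grip_width: 0.0511
```

>>> arm_command:
  delta_pos:
    - [0,0,0]
    - [0,0,0]
    - [0,0,0]
    - [0,0,0]
    - [0,0,0]
    - [0,0,0]
    - [0,0,0]
    - [0,0,0]
  rotation:
    - [0,0,0]
    - [0,0,0]
    - [0,0,0]
    - [0,0,0]
    - [0,0,0]
    - [0,0,0]
    - [0,0,0]
    - [0,0,0]
  gripper: 1
  grip_force: 60

```text
clock: 7.55
position: [0.5653, 0.1234, 0.0961]
tool_rot: [-0.003, 1.288, 0.082]
force: [-0.4, -0.0, -1.0]
grip_width: 0.0156
```

Run:
```python
from h import *
np.set_printoptions(precision=3,suppress=True)
p,r,s=now();print(s['qpos'].round(2),s['force'],s['moment'])
im=[cv2.cvtColor(optics.grab_frame(n),cv2.COLOR_RGB2BGR) for n in('wrist','side')]
b=cv2.resize(im[1][160:300,180:320],None,fx=3,fy=3,interpolation=2)
cv2.imwrite('pics/w5.png',cv2.resize(np.hstack([im[0],b]),None,fx=.8,fy=.8,interpolation=3))
plan(p+AX*.075,r,8)
```

```text
[-0.52  0.52  0.2   2.08 -0.09  0.27  1.39] [-0.368 -0.031 -0.98 ] [-0.061  0.419  0.001]
turn deg [ 0. -0. -0.] shift mm [-41.7   0.2  62.3]
pos [[-0.17, 0.0, 0.26], [-0.17, 0.0, 0.26], [-0.17, 0.0, 0.26], [-0.17, 0.0, 0.26], [-0.17, 0.0, 0.26], [-0.17, 0.0, 0.26], [-0.17, 0.0, 0.26], [-0.17, 0.0, 0.26]]
rot [0.0, -0.0, -0.0]
```

View pics/w5.png

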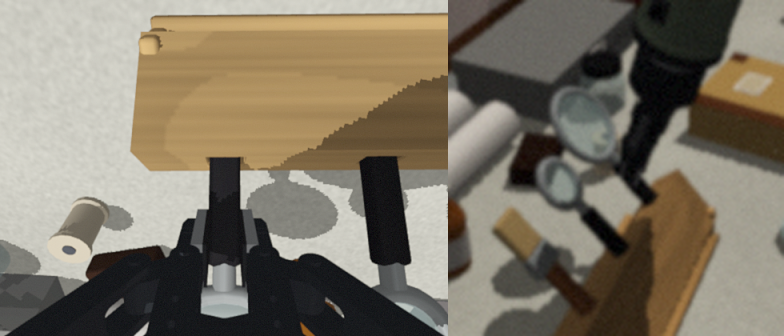

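The handle is gripped with the finger pads on its bare part. Drawing it out along the socket axis.

>>> arm_command:
  delta_pos:
    - [-0.09,0,0.13]
    - [-0.09,0,0.13]
    - [-0.09,0,0.13]
    - [-0.09,0,0.13]
  rotation:
    - [0,0,0]
    - [0,0,0]
    - [0,0,0]
    - [0,0,0]

```text
clock: 8.05
position: [0.5779, 0.1244, 0.1117]
tool_rot: [-0.004, 1.289, 0.082]
force: [-0.6, 0.2, -2.5]
grip_width: 0.0158
```

Run:
```python
from h import *
p,r,s=now();print(s['qpos'].round(2),s['force'],s['moment'])
print(p-[.5653,.1234,.0961], AX)
plan(np.array([.5653,.1234,.0961])+AX*.08,TG,8)
```

```text
[-0.51  0.51  0.21  2.04 -0.09  0.33  1.39] [-0.58333286  0.21892282 -2.50666721] [-0.07434331  0.3466415   0.01990043]
[0.01257267 0.00098327 0.01555386] [0.64035367 0.05827675 0.766     ]
turn deg [-0.3  0.1  0.1] shift mm [-33.1   0.3  50. ]
pos [[-0.14, 0.0, 0.21], [-0.14, 0.0, 0.21], [-0.14, 0.0, 0.21], [-0.14, 0.0, 0.21], [-0.14, 0.0, 0.21], [-0.14, 0.0, 0.21], [-0.14, 0.0, 0.21], [-0.14, 0.0, 0.21]]
rot [-0.01, 0.0, 0.0]
```

>>> arm_command:
  delta_pos:
    - [-0.14,0,0.21]
    - [-0.14,0,0.21]
    - [-0.14,0,0.21]
    - [-0.14,0,0.21]
    - [-0.14,0,0.21]
    - [-0.14,0,0.21]
    - [-0.14,0,0.21]
    - [-0.14,0,0.21]
    - [-0.14,0,0.21]
  rotation:
    - [0,0,0]
    - [0,0,0]
    - [0,0,0]
    - [0,0,0]
    - [0,0,0]
    - [0,0,0]
    - [0,0,0]
    - [0,0,0]
    - [0,0,0]

```text
clock: 8.95
position: [0.6257, 0.1285, 0.1689]
tool_rot: [-0.003, 1.288, 0.082]
force: [-0.3, -0.4, -1.6]
grip_width: 0.016
```

Run:
```python
from h import *
np.set_printoptions(precision=3,suppress=True)
p,r,s=now();print(s['qpos'].round(2),s['force'],s['moment'])
d=p-[.5653,.1234,.0961]; print(d, d@AX)
for n in('scene','side','wrist'): cv2.imwrite(f'pics/d_{n}.png',optics.grab_frame(n)[:,:,::-1])
g=G0+d+AX*.082; print('glass exp',g,proj('scene',g),proj('side',g))
T2=toolrot(16-50,1); 
plan(p+[-.03,0,.12],R.from_matrix(r.as_matrix()),8)
a=cv2.imread('pics/d_scene.png')[120:270,250:450];b=cv2.imread('pics/d_side.png')[130:330,160:310]
cv2.imwrite('pics/d.png',np.hstack([cv2.resize(a,(480,360)),cv2.resize(b,(270,360))]))
```

```text
[-0.5   0.48  0.22  1.88 -0.08  0.51  1.41] [-0.275 -0.431 -1.574] [-0.026  0.427 -0.039]
[0.06  0.005 0.073] 0.09475263924274481
glass exp [0.677 0.133 0.236] [[363.56  208.675]] [[213.507 184.979]]
turn deg [-0.  0. -0.] shift mm [-123.8    2.5    4.9]
pos [[-0.52, 0.01, 0.02], [-0.52, 0.01, 0.02], [-0.52, 0.01, 0.02], [-0.52, 0.01, 0.02], [-0.52, 0.01, 0.02], [-0.52, 0.01, 0.02], [-0.52, 0.01, 0.02], [-0.52, 0.01, 0.02]]
rot [-0.0, 0.0, -0.0]
```

View pics/d.png

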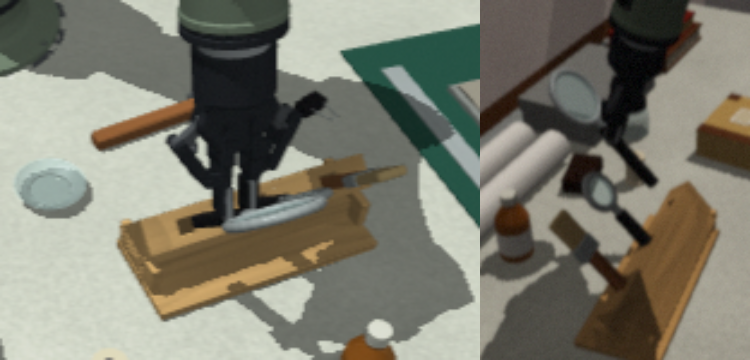

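The lens is out: glass at side (213,184) and scene (365,208), matching a rigid grip to about 1 px. The other tools are unmoved. Next I'll lift it.

>>> arm_command:
  delta_pos:
    - [-0.5,0,0]
    - [-0.5,0,0]
    - [-0.5,0,0]
    - [-0.5,0,0]
    - [-0.5,0,0]
    - [-0.5,0,0]
  rotation:
    - [0,0,0]
    - [0,0,0]
    - [0,0,0]
    - [0,0,0]
    - [0,0,0]
    - [0,0,0]

```text
clock: 9.7
position: [0.5965, 0.1255, 0.2611]
tool_rot: [-0.004, 1.291, 0.081]
force: [0.0, 0.5, -1.5]
grip_width: 0.0155
```

```bash
cat >> h.py <<'E'
L=np.array([.534,-.207,.156])
GT=toolrot(16,1).inv().apply(G0+np.array([.06,.0051,.0728])+AX*.082-np.array([.6257,.1285,.1689]))
E
python3 - <<'E'
from h import *
np.set_printoptions(precision=3,suppress=True)
p,r,s=now();print(s['qpos'].round(2),s['force'],GT)
for yd in(-45,-30,-15,0):
  T=toolrot(-34,1,YAW+np.radians(yd)); q=s['qpos']
  for dz in(.1,.0):
    q,ep,er=ik(L+[0,0,dz]-T.apply(GT),T,q); print(yd,q,ep.round(2),er.round(2))
T=toolrot(-34,1,YAW-np.radians(20)); t=L+[0,0,.08]-T.apply(GT); print(t)
plan(t,T,20)
E
```

```text
[-0.55  0.32  0.27  1.86 -0.03  0.7   1.36] [ 0.049  0.503 -1.49 ] [-0.051  0.     0.068]
-45 [ 0.115  0.654  0.359  1.491 -0.34   1.629  1.431] 0.02 0.0
-45 [ 0.131  0.766  0.332  1.566 -0.37   1.451  1.479] 0.0 0.0
-30 [ 0.082  0.66   0.351  1.477 -0.215  1.64   1.618] 0.02 0.0
-30 [ 0.096  0.771  0.324  1.552 -0.242  1.459  1.643] 0.0 0.0
-15 [ 0.043  0.657  0.345  1.481 -0.09   1.621  1.806] 0.02 0.0
-15 [ 0.058  0.768  0.319  1.557 -0.117  1.437  1.808] 0.0 0.0
0 [0.001 0.644 0.342 1.505 0.031 1.57  1.989] 0.02 0.0
0 [0.017 0.757 0.316 1.58  0.006 1.386 1.97 ] 0.0 0.0
[ 0.452 -0.186  0.232]
turn deg [20.  49.5  3.2] shift mm [ -18.6 -297.9 -171.4]
pos [[-0.03, -0.5, -0.29], [-0.02, -0.5, -0.28], [-0.01, -0.51, -0.27], [0.0, -0.51, -0.26], [0.01, -0.52, -0.25], [0.02, -0.52, -0.24], [0.03, -0.52, -0.23], [0.04, -0.53, -0.22], [0.04, -0.53, -0.21], [0.05, -0.54, -0.2], [0.06, -0.54, -0.19], [0.06, -0.54, -0.18], [0.07, -0.55, -0.16], [0.08, -0.55, -0.15], [0.08, -0.55, -0.14], [0.08, -0.55, -0.12], [0.09, -0.56, -0.11], [0.09, -0.56, -0.1], [0.09, -0.56, -0.08], [0.09, -0.56, -0.07]]
rot [0.17, 0.41, 0.03]
```

>>> arm_command:
  delta_pos:
    - [-0.03,-0.5,-0.29]
    - [-0.02,-0.5,-0.28]
    - [-0.01,-0.51,-0.27]
    - [0,-0.51,-0.26]
    - [0.01,-0.52,-0.25]
    - [0.02,-0.52,-0.24]
    - [0.03,-0.52,-0.23]
    - [0.04,-0.53,-0.22]
    - [0.04,-0.53,-0.21]
    - [0.05,-0.54,-0.2]
  rotation:
    - [0.17,0.41,0.03]
    - [0.17,0.41,0.03]
    - [0.17,0.41,0.03]
    - [0.17,0.41,0.03]
    - [0.17,0.41,0.03]
    - [0.17,0.41,0.03]
    - [0.17,0.41,0.03]
    - [0.17,0.41,0.03]
    - [0.17,0.41,0.03]
    - [0.17,0.41,0.03]

```text
clock: 10.7
position: [0.5177, -0.0322, 0.2613]
tool_rot: [2.834, 1.405, 2.748]
force: [0.0, 0.4, -1.8]
grip_width: 0.0157
```

Run:
```python
from h import *
p,r,s=now();print(s['qpos'].round(2))
T=toolrot(-34,1,YAW-np.radians(20)); t=L+[0,0,.07]-T.apply(GT); print(t)
plan(t,T,10)
```

```text
[-0.23  0.41  0.31  1.71 -0.19  1.2   1.63]
[ 0.45243529 -0.18571204  0.22189745]
turn deg [10.1 24.6  0.9] shift mm [  39.1 -160.5  -45.7]
pos [[0.13, -0.54, -0.15], [0.14, -0.54, -0.14], [0.14, -0.54, -0.12], [0.14, -0.54, -0.11], [0.15, -0.54, -0.09], [0.15, -0.55, -0.07], [0.15, -0.55, -0.06], [0.15, -0.55, -0.04], [0.15, -0.55, -0.03], [0.15, -0.55, -0.01]]
rot [0.17, 0.41, 0.01]
```

>>> arm_command:
  delta_pos:
    - [0.13,-0.54,-0.15]
    - [0.14,-0.54,-0.14]
    - [0.14,-0.54,-0.12]
    - [0.14,-0.54,-0.11]
    - [0.15,-0.54,-0.09]
    - [0.15,-0.55,-0.07]
    - [0.15,-0.55,-0.06]
    - [0.15,-0.55,-0.04]
    - [0.15,-0.55,-0.03]
    - [0.15,-0.55,-0.01]
  rotation:
    - [0.17,0.41,0.01]
    - [0.17,0.41,0.01]
    - [0.17,0.41,0.01]
    - [0.17,0.41,0.01]
    - [0.17,0.41,0.01]
    - [0.17,0.41,0.01]
    - [0.17,0.41,0.01]
    - [0.17,0.41,0.01]
    - [0.17,0.41,0.01]
    - [0.17,0.41,0.01]

```text
clock: 11.7
position: [0.4472, -0.1905, 0.2356]
tool_rot: [-3.131, 0.971, 2.888]
force: [-0.3, -0.2, -1.9]
grip_width: 0.0155
```

Run:
```python
from h import *
np.set_printoptions(precision=3,suppress=True)
p,r,s=now();print(s['qpos'].round(2),s['force'])
print('glass est',p+r.apply(GT))
for n in('scene','side','wrist'): 
  cv2.imwrite(f'pics/e_{n}.png',optics.grab_frame(n)[:,:,::-1]); print(n,proj(n,p+r.apply(GT)))
a=cv2.imread('pics/e_scene.png')[150:310,140:300];b=cv2.imread('pics/e_side.png')[100:260,260:400]
cv2.imwrite('pics/e.png',np.hstack([cv2.resize(a,(400,400),interpolation=2),cv2.resize(b,(350,400),interpolation=2)]))
T=toolrot(-34,1,YAW-np.radians(20)); t=L+[0,0,.0]-T.apply(GT); plan(t,T,6)
```

```text
[ 0.03  0.68  0.39  1.5  -0.15  1.6   1.77] [-0.289 -0.236 -1.882]
glass est [ 0.529 -0.212  0.239]
scene [[189.209 193.693]]
side [[311.622 144.366]]
wrist [[281.849 471.423]]
turn deg [-0.4 -0.3  0.1] shift mm [66.3  6.5 49.8]
pos [[0.37, 0.04, 0.28], [0.37, 0.04, 0.28], [0.37, 0.04, 0.28], [0.37, 0.03, 0.28], [0.37, 0.03, 0.28], [0.37, 0.03, 0.28]]
rot [-0.01, -0.01, 0.0]
```

View pics/e.png

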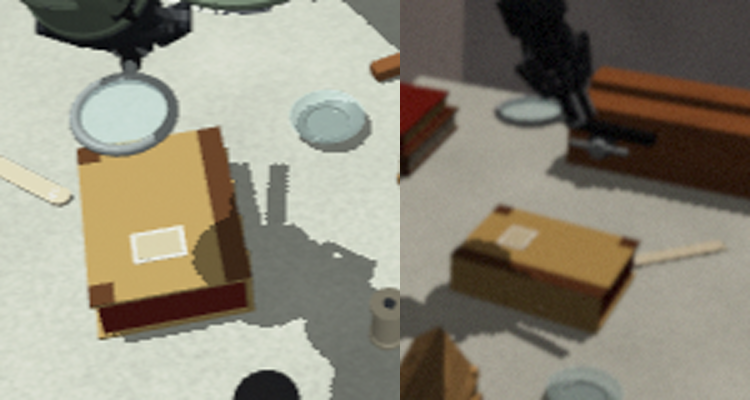

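The glass looks near level, within about 1.5 px of the estimate in both views: scene (189.6,195.2), side (312.8,144.8). Lowering to height.

>>> arm_command:
  delta_pos:
    - [0.37,0.04,0.28]
    - [0.37,0.04,0.28]
    - [0.37,0.04,0.28]
    - [0.37,0.03,0.28]
    - [0.37,0.03,0.28]
    - [0.35,0.03,0.26]
  rotation:
    - [-0.01,-0.01,0]
    - [-0.01,-0.01,0]
    - [-0.01,-0.01,0]
    - [-0.01,-0.01,0]
    - [-0.01,-0.01,0]
    - [-0.01,-0.01,0]

```text
clock: 12.45
position: [0.4549, -0.1825, 0.1479]
tool_rot: [3.141, 0.985, 2.888]
force: [-0.4, -0.9, -1.5]
grip_width: 0.0155
```

Run:
```python
from h import *
np.set_printoptions(precision=3,suppress=True)
p,r,s=now();print(s['qpos'].round(2),s['force'],p)
g=p+r.apply(GT);print('glass est',g)
O=[]
for n,z in(('scene',5),('side',5)):
  im=optics.grab_frame(n)[:,:,::-1].copy(); cv2.imwrite(f'pics/f_{n}.png',im)
  t=np.linspace(0,2*np.pi,72); C=g+.046*np.c_[np.cos(t),np.sin(t),0*t]
  u=proj(n,g)[0].round().astype(int); x0,y0=u-[40,40]
  b=cv2.resize(im[y0:y0+80,x0:x0+80],None,fx=z,fy=z,interpolation=2); b2=b.copy()
  cv2.polylines(b2,[((proj(n,C)-[x0,y0]+.5)*z).astype(int)],True,(0,0,255),1)
  O.append(np.hstack([b2])); print(n,u,x0,y0)
cv2.imwrite('pics/f.png',np.hstack(O))
T=toolrot(-34,1,YAW-np.radians(20)); plan(L-T.apply(GT),T,1)
```

```text
[ 0.04  0.78  0.36  1.56 -0.19  1.43  1.78] [-0.398 -0.916 -1.542] [ 0.455 -0.182  0.148]
glass est [ 0.537 -0.203  0.153]
scene [199 222] 159 182
side [307 170] 267 130
turn deg [0.2 0.3 0.2] shift mm [-3.2 -3.9 -3.2]
pos [[-0.11, -0.13, -0.11]]
rot [0.04, 0.05, 0.03]
```

View pics/f.png

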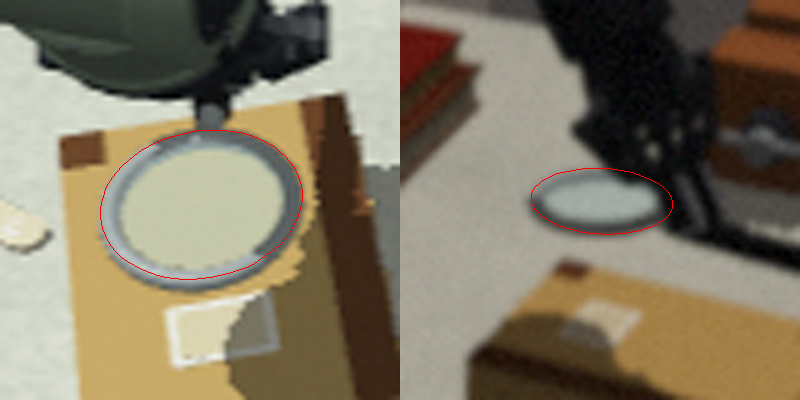

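The glass outline is centred at scene (198.7,223.8) and side (306.6,169.8). Its axis ratio and the pads' flat contact agree with a level glass to about 2°. I'll triangulate the offset from the label.

Run:
```python
from h import *
np.set_printoptions(precision=4,suppress=True)
g,e=tri([ray('scene',198.7,223.8),ray('side',306.6,169.8)]);print('glass',g,e)
l,e=tri([ray('scene',202.8,247.5),ray('side',306.6,194.4)]);print('label',l,e)
p,r,s=now(); print('est',p+r.apply(GT))
# pitch check: handle line in side view, dark pixels; expected slope
im=cv2.imread('pics/f_side.png'); lx=r.apply([0,0,0])
T=toolrot(-34,1,YAW-np.radians(20)); gx=R.from_euler('z',YAW-np.radians(20)).apply([1,0,0])
print('side px neck,butt',proj('side',[p+r.apply(GT)-gx*.056,p+r.apply(GT)-gx*.174]))
b=im[140:215,285:385]; cv2.imwrite('pics/g.png',cv2.resize(b,None,fx=7,fy=7,interpolation=2))
```

```text
glass [ 0.5386 -0.205   0.1499] [np.float64(0.9), np.float64(0.9)]
label [ 0.5338 -0.2059  0.0568] [np.float64(1.1), np.float64(1.1)]
est [ 0.5359 -0.2031  0.1519]
side px neck,butt [[321.5095 175.0563]
 [354.3556 186.9117]]
```

Run:
```python
from h import *
np.set_printoptions(precision=1,suppress=True)
im=np.mean([optics.grab_frame('side')[:,:,::-1].astype(float) for _ in range(6)],0)
g=im.max(2)[165:200,315:372]
p,r,s=now(); G=p+r.apply(GT)
gx=R.from_euler('z',YAW-np.radians(20)).apply([1,0,0]); gy=np.cross([0,0,1],gx)
for k in(.1,.13,.15,.174): print(k,proj('side',[G-gx*k+gy*.009+[0,0,.007],G-gx*k+gy*.009-[0,0,.007]]).round(1).tolist())
for c in range(325,372,3): print(c,g[:,c-315].astype(int).tolist())
d=r.inv().apply(np.array([-.0035,-.002,.005]))/.03; print(d.round(2))
```

```text
0.1 [[332.0, 177.5], [331.6, 181.4]]
0.13 [[340.4, 180.5], [339.9, 184.5]]
0.15 [[346.1, 182.5], [345.6, 186.5]]
0.174 [[353.1, 185.1], [352.5, 189.1]]
325 [28, 39, 52, 59, 59, 55, 48, 38, 35, 38, 39, 49, 98, 145, 166, 167, 167, 166, 167, 167, 168, 168, 168, 165, 163, 162, 161, 162, 161, 162, 161, 162, 162, 163, 163]
328 [40, 28, 21, 15, 13, 13, 21, 30, 36, 27, 17, 12, 41, 101, 147, 164, 168, 166, 168, 167, 169, 168, 168, 167, 164, 162, 162, 162, 162, 163, 162, 162, 163, 162, 161]
331 [46, 59, 70, 71, 70, 63, 52, 47, 40, 22, 13, 11, 12, 47, 104, 147, 163, 167, 165, 166, 166, 165, 166, 165, 163, 164, 163, 163, 162, 162, 163, 163, 162, 162, 162]
334 [44, 54, 67, 78, 79, 79, 80, 78, 64, 44, 22, 14, 9, 12, 50, 108, 149, 165, 164, 166, 167, 166, 167, 165, 167, 164, 162, 161, 161, 162, 162, 162, 162, 162, 162]
337 [43, 48, 63, 74, 79, 80, 80, 79, 78, 71, 51, 28, 9, 10, 17, 57, 115, 154, 164, 164, 163, 165, 166, 166, 165, 166, 164, 164, 161, 163, 162, 161, 162, 162, 163]
340 [43, 43, 49, 65, 76, 81, 80, 78, 78, 79, 77, 59, 29, 13, 7, 20, 58, 118, 154, 164, 164, 165, 163, 163, 165, 164, 165,
[... 997 characters left out ...]
 167, 168, 165, 167]
361 [41, 43, 45, 41, 39, 44, 50, 65, 77, 80, 79, 79, 91, 127, 155, 164, 163, 163, 163, 161, 163, 164, 164, 165, 166, 167, 167, 169, 166, 166, 169, 168, 166, 167, 168]
364 [42, 41, 45, 43, 40, 40, 45, 54, 68, 76, 77, 77, 78, 92, 129, 155, 161, 161, 161, 163, 163, 163, 165, 167, 167, 168, 168, 170, 168, 167, 166, 167, 167, 166, 165]
367 [42, 43, 43, 44, 41, 40, 43, 49, 63, 75, 77, 77, 76, 79, 99, 133, 155, 159, 160, 161, 162, 163, 163, 164, 166, 167, 168, 169, 168, 171, 170, 169, 167, 172, 178]
370 [42, 42, 41, 45, 43, 40, 40, 44, 53, 66, 76, 76, 78, 78, 90, 125, 154, 159, 158, 161, 164, 165, 165, 163, 164, 165, 167, 169, 168, 169, 169, 169, 169, 173, 182]
[-0.1 -0.1 -0.2]
```

Run:
```python
from h import *
np.set_printoptions(precision=1,suppress=True)
im=np.mean([optics.grab_frame('wrist').astype(float) for _ in range(4)],0).max(2)
p,r,s=now(); c=cam('wrist')
T=R.from_euler('z',YAW-np.radians(20))
grasp=p+r.apply([-.005,0,0])
for dp in(-3,0,3,6):
  M=T*R.from_euler('y',np.radians(dp)); out=[]
  for k in(.05,.092):
    out+= [proj('wrist',grasp+M.apply([-k,y,.007]),c)[0] for y in(-.009,.009)]
  out+=[proj('wrist',grasp+M.apply([-.092,0,-.007]),c)[0]]
  print(dp,np.array(out).round(1).tolist())
for v in range(60,300,12):
  row=im[v,200:360]; k=np.where(row<60)[0]; print(v,(k.min()+200,k.max()+200,len(k)) if len(k) else None)
print([(v,int(im[v,270]),int(im[v,281]),int(im[v,290])) for v in range(40,280,6)])
```

```text
-3 [[262.9, 164.9], [299.4, 165.1], [264.4, 92.9], [298.4, 93.0], [281.3, 108.3]]
0 [[262.6, 163.4], [299.7, 163.6], [264.0, 87.9], [298.8, 88.0], [281.4, 102.9]]
3 [[262.4, 162.2], [300.0, 162.3], [263.6, 83.2], [299.3, 83.3], [281.4, 97.6]]
6 [[262.1, 161.1], [300.2, 161.3], [263.1, 78.6], [299.8, 78.7], [281.4, 92.5]]
60 None
72 None
84 None
96 (np.int64(264), np.int64(298), 35)
108 (np.int64(264), np.int64(298), 35)
120 (np.int64(264), np.int64(298), 35)
132 (np.int64(264), np.int64(298), 35)
144 (np.int64(263), np.int64(298), 36)
156 (np.int64(263), np.int64(299), 37)
168 (np.int64(263), np.int64(299), 37)
180 (np.int64(263), np.int64(346), 42)
192 (np.int64(263), np.int64(349), 38)
204 (np.int64(262), np.int64(299), 38)
216 (np.int64(262), np.int64(299), 38)
228 (np.int64(262), np.int64(299), 38)
240 (np.int64(262), np.int64(299), 38)
252 (np.int64(262), np.int64(299), 38)
264 (np.int64(259), np.int64(302), 44)
276 (np.int64(232), np.int64(328), 69)
288 (np.int64(226), np.int64(334), 81)
[(40, 182, 179, 181), (46, 182, 183, 184), (52, 186, 181, 181), (58, 186, 184, 188), (64, 181, 179, 186), (70, 180, 180, 180), (76, 182, 184, 186), (82, 185, 187, 188), (88, 31, 32, 30), (94, 33, 32, 32), (100, 29, 31, 34), (106, 37, 35, 36), (112, 35, 33, 34), (118, 35, 34, 30), (124, 34, 32, 32), (130, 32, 33, 32), (136, 36, 33, 36), (142, 40, 31, 34), (148, 38, 34, 32), (154, 34, 35, 31), (160, 30, 37, 33), (166, 36, 35, 35), (172, 37, 37, 34), (178, 37, 34, 31), (184, 38, 38, 33), (190, 39, 34, 36), (196, 38, 36, 33), (202, 38, 37, 34), (208, 38, 36, 36), (214, 41, 41, 38), (220, 40, 37, 34), (226, 41, 36, 34), (232, 43, 38, 37), (238, 40, 38, 36), (244, 41, 39, 36), (250, 43, 39, 37), (256, 46, 40, 36), (262, 34, 41, 36), (268, 19, 38, 39), (274, 22, 40, 38)]
```

Run:
```python
from h import *
np.set_printoptions(precision=2,suppress=True)
im=np.mean([optics.grab_frame('wrist').astype(float) for _ in range(4)],0).max(2)
p,r,s=now(); c=cam('wrist'); T=R.from_euler('z',YAW-np.radians(20)); gr=p+r.apply([-.005,0,0])
def cross(row,i0,i1):
    seg=row[i0:i1]; b=np.median(seg[:6]); d=np.median(seg[-6:]); return i0+np.interp(.5,*((np.clip((seg-b)/(d-b),0,1)),np.arange(len(seg)))) if 0 else i0+np.sum(np.abs(seg-d))/abs(b-d)-.5
V=np.arange(92,165); W=[];C=[]
for v in V:
    l=cross(im[v],252,274); rr=im[v][288:311][::-1]; seg=rr; b=np.median(seg[:6]);d=np.median(seg[-6:]); ri=310-(np.sum((seg-d))/(b-d)-.5); W.append(ri-l);C.append((ri+l)/2)
f=np.polyfit(V,W,1); res=np.array(W)-np.polyval(f,V); print('slope',f[0],'w@92,163',np.polyval(f,[92,163]),res.std(), np.polyfit(V,C,1))
for dp in(-3,0,3,6):
  M=T*R.from_euler('y',np.radians(dp)); K=np.linspace(.05,.092,9)
  a=[proj('wrist',gr+M.apply([-k,-.009,.007]),c)[0] for k in K]; b=[proj('wrist',gr+M.apply([-k,.009,.007]),c)[0] for k in K]
  a,b=np.array(a),np.array(b); print(dp,np.polyfit(a[:,1],b[:,0]-a[:,0],1)[0])
```

```text
slope 0.02416495476275008 w@92,163 [35.55 37.26] 0.2602267976455104 [ -0.   281.71]
-3 0.0352949624624632
0 0.029501736666026814
3 0.023778837269337105
6 0.018092075885970095
```

Three checks give the glass end drooping about 3° about the jaw axis: wrist-view taper 2.8°, side-view handle slope 3.9°, butt position about 2°. I'll correct that along with the small centring offset.

>>> arm_command:
  delta_pos:
    - [0,-0.06,-0.07]
    - [0,-0.06,-0.07]
    - [0,0,0]
    - [0,0,0]
  rotation:
    - [0,-0.25,0]
    - [0,-0.25,0]
    - [0,0,0]
    - [0,0,0]

```text
clock: 13.65
position: [0.4506, -0.1853, 0.1516]
tool_rot: [-3.142, 1.038, 2.888]
force: [-1.1, -0.1, -0.9]
grip_width: 0.0156
```

```bash
cat > m.py <<'E'
from h import *
np.set_printoptions(precision=4,suppress=True)
p,r,s=now(); print(p,r.as_matrix()[:,0],r.as_matrix()[:,1],s['force'],s['grip_width'])
T=R.from_euler('z',YAW-np.radians(20)); gr=p+r.apply([-.005,0,0])
G=gr+T.apply([.083,0,0]); c={}
for n in('scene','side'):
    im=np.mean([optics.grab_frame(n).astype(float) for _ in range(5)],0).astype(np.uint8)[:,:,::-1].copy()
    u=proj(n,G)[0]; 
    hsv=cv2.cvtColor(im,cv2.COLOR_BGR2HSV)
    seed=tuple(int(round(x)) for x in u); m=np.zeros((422,562),np.uint8)
    cv2.floodFill(im,m,seed,0,(14,)*3,(14,)*3,4|cv2.FLOODFILL_MASK_ONLY|cv2.FLOODFILL_FIXED_RANGE|(255<<8)); m=m[1:-1,1:-1]
    k=max(cv2.findContours(m,cv2.RETR_EXTERNAL,cv2.CHAIN_APPROX_NONE)[0],key=cv2.contourArea); el=cv2.fitEllipse(k)
    x,y,w,h=cv2.boundingRect(k); print(n,'pred',u,'inner ellipse',el,'box',(x,y,w,h)); c[n]=el[0]
    t=np.linspace(0,2*np.pi,90)
    e=cv2.fitEllipse(proj(n,G+.038*np.c_[np.cos(t),np.sin(t),0*t]).astype(np.float32)); print('   level circle r38',e)
print('est',G,'tri inner',tri([ray(n,*c[n]) for n in c]))
im=np.mean([optics.grab_frame('side').astype(float) for _ in range(4)],0).max(2)
ed=[]
for u in range(330,350):
    col=im[172:196,u]; i=np.where((col[:-1]<85)&(col[1:]>=85))[0]; i=i[-1]; ed.append((u,172+i+(85-col[i])/(col[i+1]-col[i])))
ed=np.array(ed); a=proj('side',[gr+T.apply([-.02,.009,-.007]),gr+T.apply([-.09,.009,-.007])]); print('handle slope',np.polyfit(*ed.T,1)[0],'level',(a[1]-a[0])[1]/(a[1]-a[0])[0])
E
python3 m.py
```

```text
[ 0.4506 -0.1853  0.1516] [-0.4914  0.1273 -0.8616] [ 0.2508  0.968  -0.    ] [-1.123  -0.1016 -0.8589] 0.015613830637321673
scene pred [196.7899 220.3631] inner ellipse ((196.84109497070312, 219.71249389648438), (20.715290069580078, 30.721426010131836), 77.43099975585938) box (182, 209, 31, 22)
   level circle r38 ((196.722900390625, 220.69131469726562), (24.212156295776367, 33.66288757324219), 79.26387023925781)
side pred [308.23   168.3547] inner ellipse ((307.91815185546875, 166.95323181152344), (6.018179893493652, 17.889039993286133), 94.75521850585938) box (299, 164, 19, 7)
   level circle r38 ((308.243896484375, 168.4888458251953), (10.740514755249023, 23.42104721069336), 93.15577697753906)
est [ 0.5333 -0.2071  0.1559] tri inner (array([ 0.535 , -0.207 ,  0.1604]), [np.float64(0.4), np.float64(0.4)])
handle slope 0.3552249141981387 level 0.36344569722081926
```

The handle slope now agrees with level to about 0.5°. The glass is over the label to 1–2 mm and 100–104 mm above the cover. One last check of the surroundings and steadiness, then I'll hand in.

Run:
```python
from h import *
s=monitor.observe(); print('qd',np.abs(s['qd']).max(),s['position'],s['clock'])
a=cv2.imread('pics/side0.png').astype(int); b=optics.grab_frame('side')[:,:,::-1].astype(int)
for n,(x0,y0,x1,y1) in dict(small=(212,220,258,268),brush=(195,243,245,295),label=(293,184,322,204),bottle=(165,232,192,278),dish=(315,245,350,272),jarspool=(205,180,255,240)).items():
    d=np.abs(a-b)[y0:y1,x0:x1].max(2); print(n,'changed frac',(d>50).mean().round(3))
bot.job_done()
```

```text
qd 0.0016856700854347346 [ 0.45048443 -0.18539017  0.15150201] 14.35
small changed frac 0.325
brush changed frac 0.414
label changed frac 0.26
bottle changed frac 0.131
dish changed frac 0.0
jarspool changed frac 0.135
the job is handed in; nothing more can be done
```

I drew the large hand lens out of the block's −y socket by its handle and turned it level. It is being held over the book's label, and I handed the job in at about 14.4 s of the 40 s allowed.

**Last checks**
- **Centring:** the glass centre is at (0.533 to 0.535, −0.207) and the label at (0.534, −0.206), so they agree within about 2 mm.
- **Height:** 100 mm above the cover from the arm's pose. Triangulating the two cameras gave 104 mm, which probably reads a little high because only the inner glass was visible.
- **Level:** three camera checks showed the glass end drooping by 2–4°, so I corrected about 3°. The handle slope in the side view now agrees with level to about 0.5°. Across the handle, the jaws read level.
- **Hold:** the finger opening stayed at 15.6 mm, the outside force on the wrist was about 1.5 N, and the joints were still.

**Not settled:** the final before-and-after picture comparison does not prove that nothing moved. It showed changes near the small lens (33 %), brush (41 %), label (26 %), bottle (13 %) and jar/spool (14 %), and none at the dish. I put these down to the arm and its shadow having moved, but I had no pictures left to confirm that. The last pictures I viewed showed:
- The small lens and brush were in their sockets just after the large lens came out.
- The book was lying undisturbed while the glass was held above it.

Wrist forces stayed at about 2.5 N or less at every reading.

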